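# Clamp, scribe and free a board in a marking jig

## Robot

A 6-joint arm with a two-finger parallel gripper is mounted at the origin on the work surface. World frame = base frame: x ahead of the robot, y to its left, z up, the work surface at z = 0. Lengths are in mm, angles in rad, forces in N, time in s.
With the tool pointing down it reaches from about 400 to 925 mm from the base axis. Payload 12.5 kg.
Tool frame: the origin (TCP) lies at the very end of the fingers, on their centre line; the grasp point (between the pads) lies 19 mm behind it; z points along the fingers, y is the direction in which the jaws open and shut (so a half turn about z gives the same grasp; the last joint's range is limited). The gripper opens to 95 mm and grips with 3 to 60 N. Pads are 20 mm wide; open, the fingers measure 119 mm over their backs; the gripper's body (75 mm by 180 mm) begins 59 mm behind the grasp point.
Start: joints at [1.085, 0.491, 1.559, -0, 1.092, -0.106], TCP at [231.694, 580.487, 214.661] pointing down, gripper open.
Joint ranges: [-3.1, 3.1], [-0.84, 2.19], [0.05, 2.79], [-1.13, 4.28], [0.06, 2.93], [-2.69, 2.69]. Speed limits (rad/s): [2.22, 2.22, 2.79, 3.14, 3.14, 3.14].

## Interface

Orientations are given as [roll, pitch, yaw] about the fixed x, y, z axes, in that order (R = Rz(yaw) Ry(pitch) Rx(roll)).
In Python, from cell import env gives the robot as it stands.
- The arm moves only by the shell command python3 -m pendant 'ROWS'. ROWS is JSON, a list that holds one entry, the list of rows, each a list of 5 numbers: the opening, from 0 (shut) to 1 (fully open), then the shift along the tool's x, y, z in m, then the turn about the tool's z in rad. A call has exactly 8 rows; each row is the pose to reach, as a shift and turn from the pose commanded when the call began, along the tool's axes at that moment; what a row does not reach only later rows make up. A row lasts 1/10 s, in which the tool goes at most 50 mm and 8.59 degrees, less where a joint would pass 70% of its speed; a pose out of reach is approached as far as the arm can. A call with a gripper value outside its range is refused whole. The fingers move at their own pace and stop on an object; the grip force is fixed at half the most. Time passes only in rows, so rows that repeat a pose let the fingers close, or fill a call up. It gives the time, the measured TCP pose, the force and the opening at its end, in the units of the state.
- env.state(): the state, without advancing time (a new reading comes with each control period).
- env.read_camera(name): name is "side" or "top"; returns a dict with "image" (420x560x3 uint8, blue, green, red), "range_z" (420x560 float32, mm along the optical axis (not along the pixel's ray), 0 where there is no reading), "fx", "fy", "cx", "cy" (pixels), "dist" ([k1, k2, p1, p2, k3] as OpenCV has them; the pictures are not rectified), "rvec" (rotation vector, rad) and "tvec" (3), from world to camera coordinates, as OpenCV has them. Camera axes: x right, y down, z forward; pixel columns grow to the right and rows downward; lengths in mm; the calibration is good to about 2 mm. A picture is of the moment at which its call begins.
- env.job_done(): hands the job in, once; it reports no verdict.
The state is a dict: "t": time; "joints": joint angles; "qvel": joint speeds; "tau": joint torques, N m; "eef_pos": TCP position; "tcp_rot": TCP orientation; "ft_force": force on the tool from outside, world axes, zero at the start; "moment": the same for the moment, N m; "opening": opening from 0.0 (shut) to 1.0 (fully open).
Only numpy, scipy, OpenCV 4.12 (cv2) and the standard library are available. Lean on these libraries where they do the work, as an engineer would, in place of code of your own. Each camera call takes 0.05 s, during which the arm holds its last target. There are 200 camera calls.

## Task

Lift the thick wooden board off its hook stand and stand it upright on the bed of the marking jig, between the open jaws of the built-in locking pliers, and let go of it. Squeeze the pliers' handles until they snap over centre and stay locked on the board by themselves, take the hand away, then push the scribe slide all the way along its rail, away from the handles, to the far end while the board is locked. Finally flick the pliers' release lever so that they spring open, and leave the board standing free in the jig, the slide at the far end and everything else undisturbed.

Things in the scene. Friction and masses are not known exactly. Their poses are not given: they have to be found in the camera images.
- board_center (a point): centre of the loose board: plain pale wood, 140 long (its x) x 22 thick (y) x 110 high (z, up), 0.2 kg, 180 deg symmetric. A slot 50 wide x 32 high, upper edge 15 above this point, goes through it. It hangs by the slot on stand_a's hook. Grip it across its thickness at the middle of the top edge (55 above this point), fingertips at most 33 below the edge: the hook is below.
- stand_a: fixed hook stand carrying the board; origin on the table. A steel rod (10 dia, axis 165 up) runs along the stand's -x to 72 from the origin, then turns up 12, ending 78 out. The board hangs square to the rod, mid-plane 37 out from the origin. To free it lift it 14 to 20 mm, then move it 65 or more along the stand's -x. The post is behind the origin, 175 high.
- template: loose bystander: thin narrow plywood piece 62 x 12 x 125 with a slot, hanging on an identical second stand (which stand is left or right varies). Origin at the middle of its underside.
- jig: fixed marking jig, wooden base 360 (x) x 180 (y) x 12 high; origin on the table, z up; heights here are above the table. Its locking pliers lie flat at height 28 to 52 (pivot pin at x -20, y 0, up to 68); the handles run to -x, the jaws to +x.
- bed (a point): where the centre of the standing board belongs: jig (85, 0), 67 high, 55 above the base; board length along jig x. Jaws at jig x 34 to 56. On the +y side the fixed jaw's face is at y 11.5 and a fence (38 high) at y 12: setting down at y -4 clears them. On the -y side the open jaw's pad is about 12 clear of the board, and a lip 8 high stands at y -24. End stop at x 160.
- handle_grip (a point): centre of the moving handle's bar (12 thick, 20 high, top at height 50) where to squeeze; at jig (-95, -17) when locked, about (-97, -32) open. The other handle is fixed: jig x -112 to -20, y 11 to 23. Over the outsides: 62 open, 46 locked (y -23 to 23); only the moving one moves, so centre the hand on jig y = 0. 28 or more is free beside each handle.
- handle (a joint): turn of the moving handle, rad: 0 open (sprung to here), 0.13 dead centre, 0.21 locked against its stop. It resists with up to about 17 N at handle_grip, then snaps past centre and stays.
- release_tab (a point): centre of the upright tab of the release lever: dark steel, 26 (jig x) x 7 (jig y) x 36 high (height 34 to 70), beyond the tails of the handles, at jig (-160, 6) at rest. The lever turns about a vertical pin at jig (-112, 6). Free space on both sides of the tab.
- release (a joint): turn of the release lever, rad: 0 at rest (a light spring returns it), grows to 0.5 as the tab is pushed towards jig +y. With the pliers locked, pushing the tab 15 to 22 mm (about 6 N) drives the moving handle back past centre and the pliers spring open.
- scribe_knob (a point): centre of the upright dark wood knob of the scribe slide: 14 (jig x) x 26 (jig y) x 40 high (height 42 to 82), at jig x 44 + travel, y 88. Its carriage is 36 long (jig x), top at height 42; rail end blocks are 32 high. A thin arm at height 54 to 62 reaches from it to just short of the board's +y face.
- scribe (a joint): travel of the scribe slide along jig +x, m: starts at 0 to 0.015, far end stop at 0.095; friction about 2 N; stays where it is left.
- glue: bystander: white bottle, 60 diameter, 150 high; origin under it
- hammer: bystander: hammer lying flat; origin at its underside
- screwdriver: bystander: screwdriver lying flat; origin at its underside
- offcut: bystander: wood offcut 120 x 45 x 22; origin under its centre
- measure: bystander: black tape measure 62 x 40 x 62; origin under its centre
- plane: bystander: wooden hand plane 150 x 50, 90 high; origin under its centre
- mug: bystander: white mug 76 diameter, 85 high; origin under its centre
- offcut2: bystander: wood offcut 100 x 60 x 18; origin under its centre
Things that resemble listed ones, but are neither listed nor needed, are in the scene too. What is shaped like the stand_a but green or orange is not meant.

How it is judged:
By the outcome, as a careful person would: the job done as asked, in the order asked, and still so for the second after the job is handed in, with the robot touching nothing.
It also fails if it takes over 67 s, if anything falls off the work surface, if the arm or the gripper's body presses on something with over 40 N, if the wrist force passes 120 N, or if a joint passes its speed limit or range.

## Working session

There is one attempt and no reset: what is moved stays moved. The work goes in short steps, Python scripts to look and compute and a shell command to move; the robot and the scene stay as the last step left them, time stands still between calls to the robot, and variables do not carry over. Pictures are saved under pics/ and viewed, about 8 in all and at most 12, crops included, and the job is handed in when it is done.

```bash
mkdir -p pics; ls; cat > h.py <<'E'
import numpy as np, cv2
from cell import env
def cam(n):
    c=env.read_camera(n); c['K']=np.array([[c['fx'],0,c['cx']],[0,c['fy'],c['cy']],[0,0,1.]]); c['D']=np.array(c['dist'],float)
    c['R']=cv2.Rodrigues(np.array(c['rvec'],float))[0]; c['t']=np.array(c['tvec'],float).ravel(); c['C']=-c['R'].T@c['t']; return c
def ray(c,uv):
    p=cv2.undistortPoints(np.array(uv,float).reshape(-1,1,2),c['K'],c['D'])[:,0]
    return np.c_[p,np.ones(len(p))]
def onz(c,uv,z):
    d=ray(c,uv)@c['R']; return c['C']+d*((z-c['C'][2])/d[:,2])[:,None]
def pts(c,uv):
    uv=np.array(uv).reshape(-1,2); r=c['range_z'][uv[:,1].astype(int),uv[:,0].astype(int)]
    return (ray(c,uv)*r[:,None]-c['t'])@c['R']
def cloud(c):
    v,u=np.mgrid[0:420,0:560]; P=pts(c,np.c_[u.ravel(),v.ravel()]).reshape(420,560,3); P[c['range_z']<=0]=np.nan; return P
def proj(c,X): return cv2.projectPoints(np.array(X,float).reshape(-1,3),np.array(c['rvec'],float),c['t'],c['K'],c['D'])[0][:,0]
E
python3 - <<'E'
from h import *
for n in('top','side'):
    c=cam(n); cv2.imwrite(f'pics/{n}0.png',cv2.resize(c['image'],(800,600),interpolation=cv2.INTER_CUBIC)); print(n,c['C'],c['fx'])
    np.save(f'{n}0.npy',c,allow_pickle=True)
print(env.state())
E
```

```text
pics
top [ 344.85524444  -63.43331978 1194.4995823 ] 399.0165378118676
side [   84.46262892 -1331.00139983  1103.0404459 ] 512.8391372851012
{'t': 0.1, 'joints': array([ 1.08539434e+00,  4.91528500e-01,  1.55936576e+00,  1.21809696e-05,
        1.09168640e+00, -1.05587558e-01]), 'qvel': array([-1.99927785e-05, -2.14830038e-03, -2.06495997e-03, -8.04896282e-04,
        6.94868044e-04, -1.88187475e-04]), 'tau': array([ 3.75129588e-03, -6.13621259e+01, -2.58603251e+01,  6.93883630e-02,
        4.71146707e-02, -5.01202510e-05]), 'eef_pos': array([231.59314911, 580.29382434, 214.10986117]), 'tcp_rot': array([-3.14061130e+00, -1.14870268e-04,  2.76177255e+00]), 'ft_force': array([-1.12685317,  0.53634566,  0.68067115]), 'moment': array([-0.02104361,  0.02729182,  0.02079228]), 'opening': 0.9996047190139673}
```

View pics/top0.png

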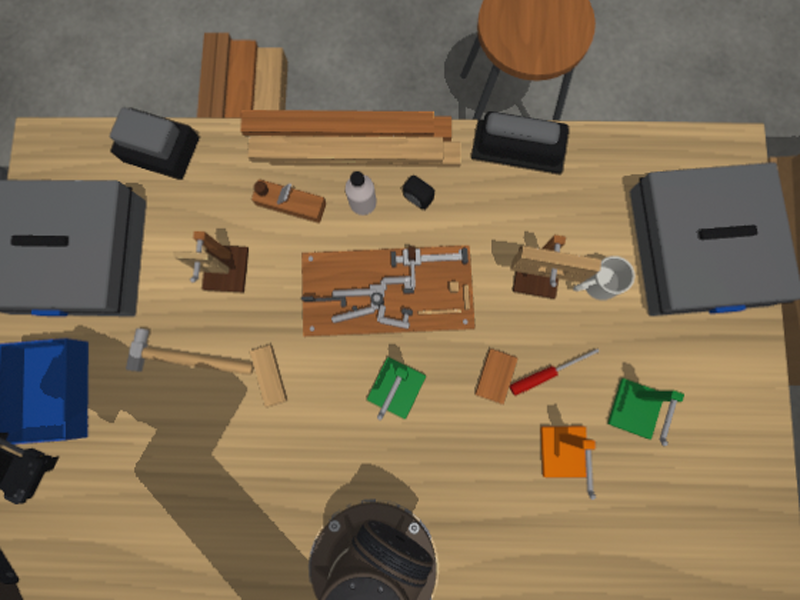

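View pics/side0.png

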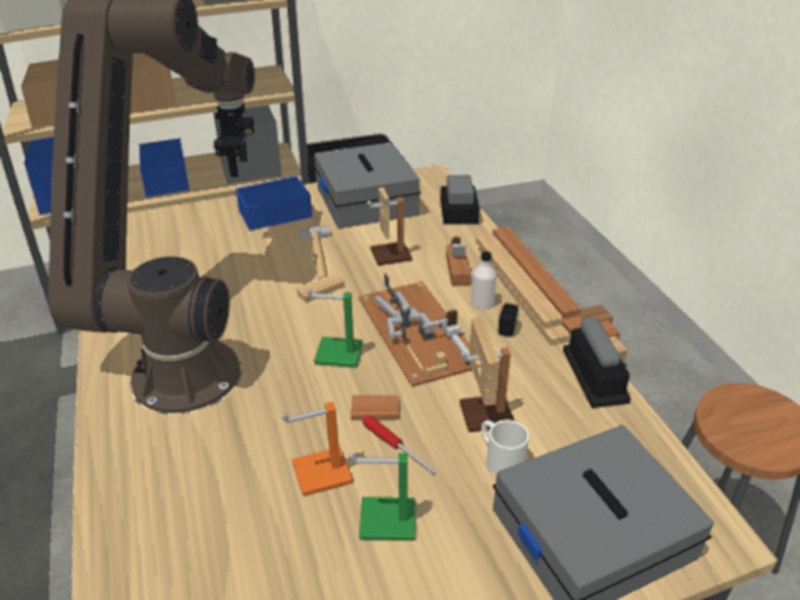

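The top view (800x600) shows the jig at (388,290), with its handles to the left (+y world) and the scribe at the top (406,255).

Candidates:
- **Hanging boards:** (545,262) is wide and pale, on the brown stand at right. (205,262) is narrow, on the brown stand at left, so it is the template.
- **Stands:** the green ones at (397,388) and (640,405) and the orange one at (567,452) are decoys.

I choose the board at (545,262).

```bash
python3 - <<'E'
from h import *
T=np.load('top0.npy',allow_pickle=True).item(); S=np.load('side0.npy',allow_pickle=True).item()
PT=cloud(T); PS=cloud(S)
uv=lambda x,y:(x*.7,y*.7)
print('table z', pts(T,[uv(400,450),uv(300,420)])[:,2], 'center guess',onz(T,[uv(540,260)],210))
# board top edge
for n,P in(('T',PT),('S',PS)):
    b=onz(T,[uv(545,260)],200)[0]
    m=(abs(P[...,2]-210)<5)&(np.hypot(P[...,0]-b[0],P[...,1]-b[1])<120)
    q=P[m]; print(n,m.sum(),q.min(0) if len(q) else 0,q.max(0) if len(q) else 0)
    r=cv2.minAreaRect(q[:,:2].astype(np.float32)); print(r,np.median(q[:,2]))
    m=(P[...,2]>6)&(P[...,2]<18); j=onz(T,[uv(388,290)],12)[0]
    m&=(np.hypot(P[...,0]-j[0],P[...,1]-j[1])<215)
    l,lab,st,_=cv2.connectedComponentsWithStats(m.astype(np.uint8)); k=1+st[1:,4].argmax()
    q=P[lab==k]; print('jig',cv2.minAreaRect(q[:,:2].astype(np.float32)),len(q),np.median(q[:,2]))
# jig by pixel: corners
    # high features on jig
cv2.imwrite('pics/jig.png',cv2.resize(T['image'][160:245,200:345],(800,470),interpolation=cv2.INTER_CUBIC))
a=cv2.resize(T['image'][150:220,340:450],(780,496),interpolation=cv2.INTER_CUBIC)
cv2.imwrite('pics/board.png',a)
E
```

```text
table z [-1.09439784 -1.35541017] center guess [[ 576.07776347 -291.87748475  210.        ]]
T 463 [ 557.34707848 -398.14758764  205.03033121] [ 602.4536118  -259.39478875  212.72680234]
((580.1597900390625, -329.0788269042969), (141.03211975097656, 23.277904510498047), 80.44068908691406) 208.13686491520738
jig ((552.2049560546875, -12.965255737304688), (183.09274291992188, 362.2322692871094), 3.5104386806488037) 3592 10.429521019316052
S 272 [ 559.89677578 -401.44517495  205.08328806] [ 602.60550051 -258.81755233  214.95047676]
((581.0202026367188, -330.091064453125), (143.735595703125, 24.66915512084961), 80.42193603515625) 211.24498571478756
jig ((534.7946166992188, -10.127822875976562), (154.35614013671875, 385.5379638671875), 5.4230570793151855) 1677 13.85389819064436
```

View pics/jig.png

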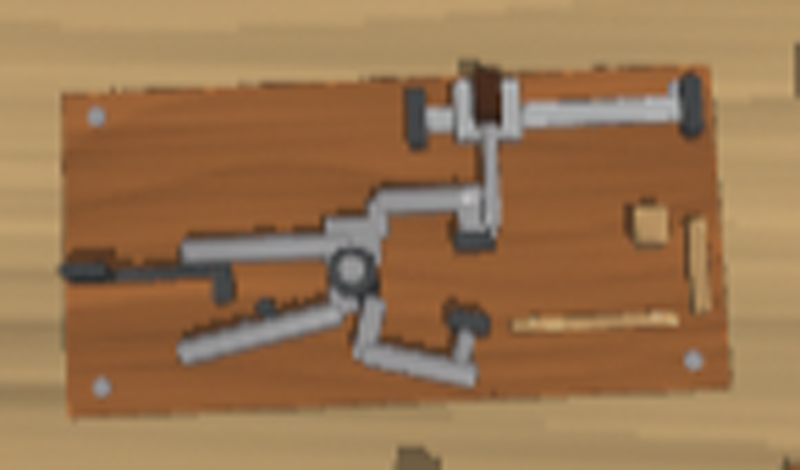

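View pics/board.png

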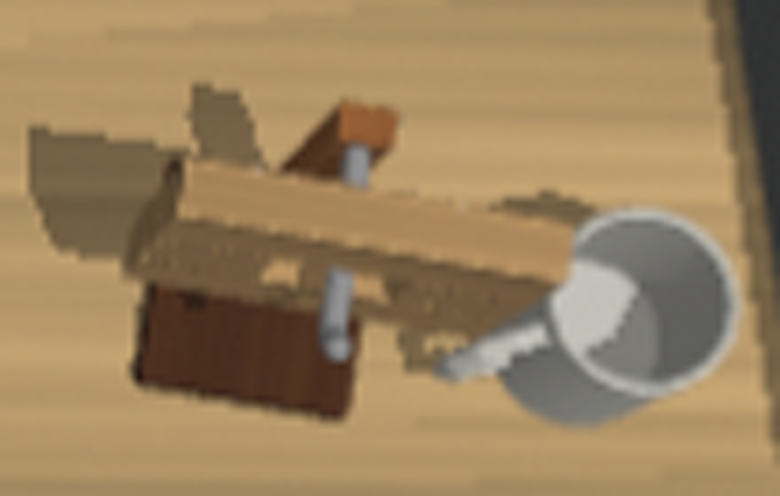

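The jig crop shows the base, the pliers open with handles to the left, the slide and the tab. The board crop shows a plain pale, thick board with a slot on the brown stand's rod, with the mug at its right end. That is the right one. Next I refine the jig pose by mask and rays.

```bash
python3 - <<'E'
from h import *
T=np.load('top0.npy',allow_pickle=True).item(); S=np.load('side0.npy',allow_pickle=True).item()
for n,c in(('T',T),('S',S)):
    hsv=cv2.cvtColor(c['image'],cv2.COLOR_BGR2HSV); 
    p=proj(c,[[552,-13,12],[550,60,12]])
    u,v=p[1].astype(int) ; im=c['image'].astype(int); print(p,im[v-3:v+4:3,u-3:u+4:3].tolist())
    r=(im[...,2]+1)/(im[...,0]+1.)
    rect=np.zeros(r.shape,np.uint8); cv2.fillConvexPoly(rect,proj(c,[[440,-210,12],[440,190,12],[665,190,12],[665,-210,12]]).astype(np.int32),1)
    m=((r>2.05)&(rect>0)).astype(np.uint8)
    m=cv2.morphologyEx(m,cv2.MORPH_OPEN,np.ones((3,3)))
    l,lab,st,_=cv2.connectedComponentsWithStats(m); k=1+st[1:,4].argmax()
    cn=cv2.findContours((lab==k).astype(np.uint8),cv2.RETR_EXTERNAL,cv2.CHAIN_APPROX_NONE)[0][0][:,0]
    q=onz(c,cn,12)[:,:2].astype(np.float32); rr=cv2.minAreaRect(q); print(n,rr, q[:,0].min())
O=np.array([552.2,-13]);a=np.deg2rad(3.5-90);X=np.array([np.cos(a),np.sin(a)]);Y=np.array([-X[1],X[0]])
# top view high points in jig frame
for n,c in(('T',T),('S',S)):
    P=cloud(c).reshape(-1,3); P=P[np.isfinite(P[:,0])]; J=np.c_[(P[:,:2]-O)@X,(P[:,:2]-O)@Y,P[:,2]]
    for nm,x0,x1,y0,y1,z0,z1 in(('knob',20,90,60,115,68,95),('pin',-35,-5,-15,15,58,75),('tab',-190,-130,-20,30,60,76),('fixedh',-112,-30,5,30,42,58),('movh',-112,-60,-55,-5,42,58)):
        s=J[(J[:,0]>x0)&(J[:,0]<x1)&(J[:,1]>y0)&(J[:,1]<y1)&(J[:,2]>z0)&(J[:,2]<z1)]
        if len(s): print(n,nm,len(s),s.min(0).round(1),s.max(0).round(1),s.mean(0).round(1))
    s=J[(J[:,0]>-112)&(J[:,0]<-30)&(J[:,1]>2)&(J[:,1]<30)&(J[:,2]>42)&(J[:,2]<58)]
    print(np.polyfit(s[:,0],s[:,1],1))
E
```

```text
[[270.16710987 203.40225695]
 [245.95677302 203.70022089]] [[[53, 95, 150], [54, 95, 150], [48, 85, 133]], [[104, 108, 117], [115, 116, 122], [129, 129, 131]], [[131, 131, 132], [128, 127, 129], [123, 125, 128]]]
T ((542.5948486328125, -101.11563110351562), (145.60520935058594, 185.8507080078125), 3.4276065826416016) 469.3864
[[291.40083638 229.178849  ]
 [284.1263136  217.34705713]] [[[120, 125, 129], [172, 173, 171], [100, 123, 160]], [[86, 84, 82], [98, 98, 97], [125, 127, 126]], [[73, 74, 73], [62, 62, 60], [144, 145, 144]]]
S ((535.9603881835938, -20.004486083984375), (143.51846313476562, 357.4634704589844), 3.6118526458740234) 457.1092
T knob 27 [50.5 60.1 76. ] [62.6 77.8 84.2] [56.5 68.1 79.7]
T pin 4 [-25.3 -14.8  58.3] [-13.5 -12.2  64.4] [-20.1 -13.2  60.5]
T tab 19 [-171.6  -19.7   60. ] [-146.1  -15.4   69.6] [-158.1  -17.5   67. ]
T movh 111 [-111.2  -55.    42.3] [-60.7  -5.5  52.9] [-86.1 -25.2  46.8]
[  9.16380915 288.57715473]
S knob 32 [48.2 60.2 68.3] [69.  77.4 89.2] [60.8 69.5 78.8]
S pin 4 [-23.4 -13.7  61.9] [-14.2  -9.   65.4] [-18.3 -11.1  63.5]
S tab 10 [-168.3  -18.8   61.7] [-141.5  -13.1   73.1] [-155.6  -16.1   69.3]
S fixedh 1 [-32.2   7.7  48.7] [-32.2   7.7  48.7] [-32.2   7.7  48.7]
S movh 64 [-108.8  -54.1   42.6] [-60.6  -5.3  57.8] [-83.6 -24.7  49.5]
[ 19.92161513 648.26251022]
```

```bash
cat > feat.py <<'E'
from h import *
def feats(c,O,a,zoff=0):
    X=np.array([np.cos(a),np.sin(a)]);Y=np.array([-X[1],X[0]])
    P=cloud(c).reshape(-1,3); P=P[np.isfinite(P[:,0])]; J=np.c_[(P[:,:2]-O)@X,(P[:,:2]-O)@Y,P[:,2]]
    for nm,x0,x1,y0,y1,z0,z1 in(('knob',20,170,60,120,74,92),('pin',-40,0,-25,25,60,76),('tab',-190,-130,-40,40,62,76),('fixedh',-106,-60,5,35,46,58),('movh',-106,-90,-60,-8,46,58)):
        s=J[(J[:,0]>x0)&(J[:,0]<x1)&(J[:,1]>y0)&(J[:,1]<y1)&(J[:,2]>z0)&(J[:,2]<z1)]
        if len(s): print(nm,len(s),s.min(0).round(1),s.max(0).round(1),((s.min(0)+s.max(0))/2).round(1))
E
python3 - <<'E'
from feat import *
T=np.load('top0.npy',allow_pickle=True).item(); S=np.load('side0.npy',allow_pickle=True).item()
a=np.deg2rad(3.5-90)
# pixel corners of base from viewed crop
k=145/800
cn=[(200+x*k,160+y*(85/470)) for x,y in((62,95),(708,67),(730,387),(70,416))]
q=onz(T,cn,12); print(q.round(1), q.mean(0), np.linalg.norm(np.roll(q,-1,0)-q,axis=1))
pin=onz(T,[(200+352*k,160+268*85/470)],68); tab=onz(T,[(200+88*k,160+269*85/470)],70); kn=onz(T,[(200+488*k,160+93*85/470)],82); print(pin,tab,kn)
for c in(T,S): feats(c,q.mean(0)[:2],a)
E
```

```text
[[ 630.6  168.9   12. ]
 [ 651.3 -187.9   12. ]
 [ 474.6 -199.3   12. ]
 [ 453.1  156.4   12. ]] [552.40887277 -15.48820388  12.        ] [357.43627894 177.00410421 356.38879247 177.9783339 ]
[[527.19579496   2.53263417  68.        ]] [[524.26045273 139.67368981  70.        ]] [[617.74199655 -66.66449806  82.        ]]
knob 26 [48.1 61.3 76. ] [60.1 77.7 84.2] [54.1 69.5 80.1]
pin 24 [-33.6 -24.9  60.4] [-10.6 -12.9  70.5] [-22.1 -18.9  65.5]
tab 23 [-174.1  -21.7   62.9] [-148.6  -15.6   69.6] [-161.4  -18.6   66.3]
movh 20 [-105.7  -59.8   46. ] [-90.5  -9.4  51.8] [-98.1 -34.6  48.9]
knob 24 [45.8 60.2 74.2] [64.9 77.4 89.2] [55.3 68.8 81.7]
pin 19 [-27.6 -24.2  60.8] [-2.8 -9.  73.8] [-15.2 -16.6  67.3]
tab 14 [-170.8  -22.1   63.6] [-144.   -13.1   74.2] [-157.4  -17.6   68.9]
movh 17 [-102.9  -59.8   46.3] [-90.4 -10.6  56.1] [-96.6 -35.2  51.2]
```

```bash
cat > go.py <<'E'
import sys
from h import *
O=np.array([528.1,-17.0]);A=np.deg2rad(3.4-90);X=np.array([np.cos(A),np.sin(A)]);Y=np.array([-X[1],X[0]])
def jw(x,y): return O+x*X+y*Y
def rel(x,y,z,psi):
    s=env.state(); p=s['eef_pos']; w=s['tcp_rot'][2]; d=np.array([x,y])-p[:2]
    tx=np.array([np.cos(w),np.sin(w)]); ty=np.array([np.sin(w),-np.cos(w)])
    turn=-(psi-w); turn=(turn+np.pi)%(2*np.pi)-np.pi
    print('t',round(s['t'],2),'pos',p.round(1),'rot',s['tcp_rot'].round(3),'F',s['ft_force'].round(1),'op',round(s['opening'],3))
    print('rel mm',(d@tx).round(1),(d@ty).round(1),round(p[2]-z,1),'turn',round(turn,4),'target',x,y)
if __name__=='__main__':
    a=sys.argv[1:]
    if a[0]=='j': q=jw(float(a[1]),float(a[2])); rel(q[0],q[1],float(a[3]),float(a[4]))
    else: rel(*map(float,a[1:]))
E
python3 -m pendant '[[[0.7,0,0,-0.05,0],[0.7,-0.661,-0.716,-0.08,1.358],[0.7,-0.661,-0.716,-0.08,1.358],[0.7,-0.661,-0.716,-0.08,1.358],[0.7,-0.661,-0.716,-0.08,1.358],[0.7,-0.661,-0.716,-0.08,1.358],[0.7,-0.661,-0.716,-0.08,1.358],[0.7,-0.661,-0.716,-0.08,1.358]]]'
python3 go.py w 580.5 -329.5 290 1.403
```

```text
t: 0.9
eef_pos: [356.9, 251.9, 275.4]
tcp_rot: [3.142, -0.0, 1.706]
ft_force: [0.8, 0.2, -0.1]
opening: 0.699
t 0.9 pos [356.9 251.9 275.4] rot [ 3.142 -0.     1.706] F [ 0.8  0.2 -0.1] op 0.699
rel mm -606.2 143.2 -14.6 turn 0.303 target 580.5 -329.5
```

```bash
python3 -m pendant '[[[0.7,-0.606,0.143,-0.015,0.303],[0.7,-0.606,0.143,-0.015,0.303],[0.7,-0.606,0.143,-0.015,0.303],[0.7,-0.606,0.143,-0.015,0.303],[0.7,-0.606,0.143,-0.015,0.303],[0.7,-0.606,0.143,-0.015,0.303],[0.7,-0.606,0.143,-0.015,0.303],[0.7,-0.606,0.143,-0.015,0.303]]]'
python3 go.py w 580.5 -329.5 260 1.403
```

```text
t: 1.7
eef_pos: [502.6, -120.8, 284.9]
tcp_rot: [-3.141, -0.0, 1.408]
ft_force: [0.8, 0.4, 0.5]
opening: 0.702
t 1.7 pos [ 502.6 -120.8  284.9] rot [-3.141 -0.     1.408] F [0.8 0.4 0.5] op 0.702
rel mm -193.4 110.6 24.9 turn 0.0054 target 580.5 -329.5
```

```bash
python3 -m pendant '[[[0.7,-0.193,0.111,0.025,0.005],[0.7,-0.193,0.111,0.025,0.005],[0.7,-0.193,0.111,0.025,0.005],[0.7,-0.193,0.111,0.025,0.005],[0.7,-0.193,0.111,0.025,0.005],[0.7,-0.193,0.111,0.025,0.005],[0.7,-0.193,0.111,0.025,0.005],[0.7,-0.193,0.111,0.025,0.005]]]'
python3 go.py w 580.5 -329.5 183 1.403
python3 - <<'E'
from h import *
a=cam('top')['image'][130:250,320:480];b=cam('side')
p=proj(b,[[580,-330,210]])[0].astype(int);print(p)
b=b['image'][p[1]-60:p[1]+60,p[0]-60:p[0]+60]
cv2.imwrite('pics/app.png',np.hstack([cv2.resize(a,(440,330),interpolation=2),cv2.resize(b,(330,330),interpolation=2)]))
E
```

```text
t: 2.5
eef_pos: [580.6, -325.9, 260.2]
tcp_rot: [-3.141, -0.0, 1.405]
ft_force: [0.3, 0.5, 0.5]
opening: 0.701
t 2.5 pos [ 580.6 -325.9  260.2] rot [-3.141 -0.     1.405] F [0.3 0.5 0.5] op 0.701
rel mm -3.5 0.5 77.2 turn 0.0015 target 580.5 -329.5
[339 237]
```

View pics/app.png

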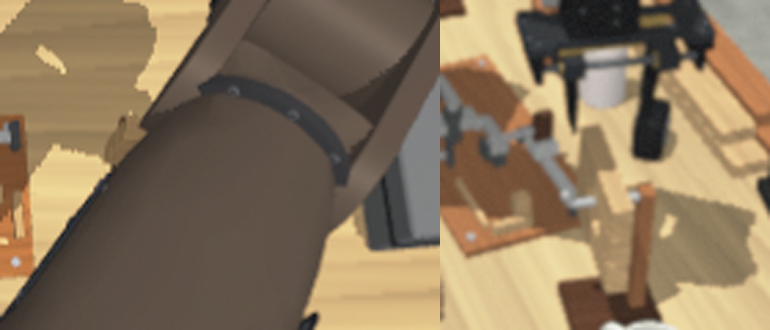

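The fingers straddle the board's top edge at (610,170), and the arm hides it from above. I descend and grip.

```bash
python3 -m pendant '[[[0.7,-0.0035,0.0005,0.03,0.0015],[0.7,-0.0035,0.0005,0.06,0.0015],[0.7,-0.0035,0.0005,0.077,0.0015],[0.7,-0.0035,0.0005,0.077,0.0015],[0,-0.0035,0.0005,0.077,0.0015],[0,-0.0035,0.0005,0.077,0.0015],[0,-0.0035,0.0005,0.077,0.0015],[0,-0.0035,0.0005,0.077,0.0015]]]'
```

```text
t: 3.4
eef_pos: [580.8, -330.5, 183.7]
tcp_rot: [3.141, 0.0, 1.402]
ft_force: [0.2, -0.2, -0.2]
opening: 0.422
```

```bash
python3 -m pendant '[[[0,0,0,0,0],[0,0,0,0,0],[0,0,0,0,0],[0,0,0,0,0],[0,0,0,0,0],[0,0,0,-0.006,0],[0,0,0,-0.012,0],[0,0,0,-0.017,0]]]'
```

```text
t: 4.2
eef_pos: [580.7, -330.5, 200.5]
tcp_rot: [-3.141, -0.0, 1.402]
ft_force: [-0.5, -0.3, -2.0]
opening: 0.23
```

```bash
python3 -m pendant '[[[0,0,-0.012,-0.017,0],[0,0,-0.03,-0.017,0],[0,0,-0.05,-0.017,0],[0,0,-0.07,-0.017,0],[0,0,-0.085,-0.017,0],[0,0,-0.088,-0.017,0],[0,0,-0.09,-0.04,0],[0,0,-0.09,-0.06,0]]]' | sed 's/^/a /'; python3 go.py j 85 -4 200 1.630
```

```text
a t: 5.0
a eef_pos: [492.2, -315.6, 260.9]
a tcp_rot: [-3.142, -0.0, 1.402]
a ft_force: [-0.0, -0.5, -2.6]
a opening: 0.249
t 5.0 pos [ 492.2 -315.6  260.9] rot [-3.142 -0.     1.402] F [-0.  -0.5 -2.6] op 0.249
rel mm 216.7 0.6 60.9 turn -0.2279 target 529.1480824422617 -102.08761086782388
```

```bash
python3 - <<'E'
from h import *
b=cam('side')['image'][120:330,240:440]; a=cam('top')['image'][130:290,300:480]
cv2.imwrite('pics/chk.png',np.hstack([cv2.resize(b,(500,525),interpolation=2)]))
E
```

```text
(no output)
```

View pics/chk.png

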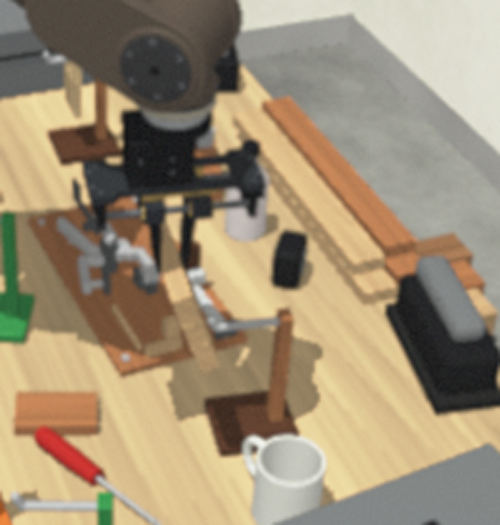

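```bash
cat > brd.py <<'E'
from h import *
def board(c,p,psi,drop):
    P=cloud(c).reshape(-1,3); P=P[np.isfinite(P[:,0])]
    tx=np.array([np.cos(psi),np.sin(psi)]); ty=np.array([np.sin(psi),-np.cos(psi)])
    J=np.c_[(P[:,:2]-p[:2])@tx,(P[:,:2]-p[:2])@ty,P[:,2]-p[2]]
    s=J[(abs(J[:,0])<90)&(abs(J[:,1])<45)&(J[:,2]<-6)&(J[:,2]>-drop)]
    return s
if __name__=='__main__':
    st=env.state(); p=st['eef_pos']; psi=st['tcp_rot'][2]
    c=cam('side'); s=board(c,p,psi,105)
    print(len(s),s.min(0),s.max(0))
    for z in range(-100,0,12):
        q=s[abs(s[:,2]-z)<6]
        if len(q): print(z,len(q),np.percentile(q[:,0],[2,98]).round(1),np.percentile(q[:,1],[2,50,98]).round(1))
    for x in range(-80,90,20):
        q=s[abs(s[:,0]-x)<10]
        if len(q): print('x',x,len(q),np.percentile(q[:,1],[2,50,98]).round(1),np.percentile(q[:,2],[2,98]).round(1))
E
python3 brd.py
```

```text
258 [-73.3645678   -6.05614759 -95.81607171] [67.11174945 43.86158954 -6.00745499]
-100 1 [-67.8 -67.8] [26.4 26.4 26.4]
-88 29 [-70.8   6.4] [21.1 31.7 43.8]
-76 36 [-70.2  59.3] [17.  34.1 42.1]
-64 35 [-72.2  44.5] [12.8 27.8 36.6]
-52 38 [-70.9  28.8] [ 8.3 21.9 33.1]
-40 34 [-70.7  33.3] [ 5.4 17.8 28.5]
-28 34 [-71.2 -16.3] [ 1.2 15.1 24.4]
-16 39 [-70.    1.5] [-3.6  9.2 19.8]
-4 12 [-69.   -1.4] [-5.6  7.3 15.9]
x -80 26 [ 8.2 20.1 40.3] [-88.6 -21.7]
x -60 197 [-3.3 18.6 39.9] [-90.8  -7.4]
x -40 7 [19.3 28.6 38.9] [-72. -17.]
x -20 5 [20.9 29.8 40.5] [-77.  -22.3]
x 0 8 [15.5 35.3 43.6] [-84.   -7.3]
x 20 7 [24.6 31.8 43.1] [-85.9 -34.9]
x 40 4 [28.7 32.7 40.2] [-78.8 -45.8]
x 60 4 [20.4 37.7 40.9] [-81.1 -23.4]
```

My lift was added twice, since each call is relative to the already lifted pose. The board caught the hook: it is tilted about 18° with its foot towards +y, and slipped about 13 mm in the grip. The plan is to push its foot against the long fixed side of the jig base, stand it upright on the table and regrip. First I check for free space beside the base.

```bash
python3 - <<'E'
from go import *
T=np.load('top0.npy',allow_pickle=True).item()
P=cloud(T).reshape(-1,3); P=P[np.isfinite(P[:,0])]
J=np.c_[(P[:,:2]-O)@X,(P[:,:2]-O)@Y,P[:,2]]
H=np.full((24,40),-1.)
for x,y,z in J:
    i=int((-20-y)//8); k=int((x+260)//10)
    if 0<=i<24 and 0<=k<40: H[i,k]=max(H[i,k],z)
print('x from -260 step 10; rows y -24 down by 8')
for i in range(24): print(-20-8*i-4,' '.join('%3d'%v for v in H[i]))
print(env.state()['joints'].round(2))
E
```

```text
x from -260 step 10; rows y -24 down by 8
-24   3   3   1   2   0   0   3   1  14  14  15  13  14  14  12  13  51  50  48  48  50  54  50  49  46  48  13  15  49  53  52  15  19  19  22  21  20  23  22  21
-32   1   2   2   0   2   3   4   0  11  11  13  11  12  11  47  52  51  50  51  52  47  45  16  46  50  44  12  13  46  52  52  14  15  22  21  23  19  17  16  13
-40   1   2   1   3   0   2   1   2  15  13  13  12  11  15  47  48  50  47  11  11  13  16  12  47  49  47  53  49  12  47  13  12  15  14  15  12  15  12  13  13
-48   5   1   0   1  -1   3   1   6  11  16  15  11  15  15  12  16  11  13  14  14  15  14  12  11  49  51  49  50  50  49  12  13  14  15  12  14  14  14  13  10
-56   1   4   1   1   1   2   3   1  11  15  14  13  11  15  13  14  15  14  14  13  13  12  10  17  13  12  50  49  47  50  46  14  14  13  12  14  11  11  11  13
-64   3   3   2   5   2   3   2   6  12  15  11  14  11  12  12  12  11  16  13  13  13  14  14  14  11  12  12  12  15  34  11  11  12  12  13  13  13  11  12  14
-72   1   3   4   3   4   0   3   2   2   1   1   1   1   4   0   1   0   
[... 2229 characters left out ...]
 3
-184  23  23  24  22  25  -1   2   1   1   6   1   1   0   3   0   1   0   3   4   2   1  16  17  18  17  14 171 169  15  17  17  18   0   5   0   3   0   0   4   1
-192  22  23  25  24  25   2   3   3   1   1   0   1   0   2   0   3   6   1   1   2   3  17  14  14  16 171 170 164  19  19  17  19   2   2   2   0   0   0   3   0
-200  22  23  22  22   2   3   4   4   3   2   0   3   1   2   1   1   1   1   3   1   1  19  15  18  18 170 168  17  16  19  16   1   3   4   2   2   0   5   1   2
-208  23  21   3   1   0   2   0   1   2   1   1   1   2   2   2   3   0   0   2   0   1  20  16  18 167 170  18  16  16  20  17   1   1   3   3   4   4   2   3   1
[-0.68  0.39  1.6   0.    1.15 -0.51]
```

```bash
python3 -m pendant '[[[0,0.025,0,0,-0.03],[0,0.06,0,0,-0.06],[0,0.1,-0.001,0,-0.1],[0,0.14,-0.002,0,-0.14],[0,0.18,-0.003,0,-0.18],[0,0.22,-0.004,0,-0.228],[0,0.255,-0.006,0,-0.228],[0,0.28,-0.012,0,-0.228]]]'; python3 go.py j -140 -20 261 1.630
```

```text
t: 5.95
eef_pos: [527.2, -35.2, 258.7]
tcp_rot: [-3.14, -0.001, 1.632]
ft_force: [0.2, -0.9, -2.7]
opening: 0.245
t 5.95 pos [527.2 -35.2 258.7] rot [-3.140e+00 -1.000e-03  1.632e+00] F [ 0.2 -0.9 -2.7] op 0.245
rel mm 158.1 -17.8 -2.3 turn 0.0016 target 499.83231114089006 121.5674484378079
```

```bash
python3 -m pendant '[[[0,0.03,-0.004,0,0],[0,0.065,-0.01,0,0],[0,0.1,-0.025,0,0],[0,0.13,-0.05,0,0],[0,0.15,-0.08,0,0],[0,0.158,-0.105,0,0],[0,0.158,-0.122,0,0],[0,0.158,-0.122,0,0]]]'; python3 go.py j -140 -124 100 1.630; python3 brd.py
```

```text
t: 6.75
eef_pos: [394.1, 113.4, 259.4]
tcp_rot: [-3.14, -0.0, 1.632]
ft_force: [0.2, -0.5, -2.7]
opening: 0.244
t 6.75 pos [394.1 113.4 259.4] rot [-3.14  -0.     1.632] F [ 0.2 -0.5 -2.7] op 0.244
rel mm 1.9 2.0 159.4 turn 0.0015 target 396.01536903681847 115.39958558590789
229 [-75.57837975  -9.72115778 -95.67787614] [69.41253716 41.44996887 -6.0318372 ]
-100 1 [43.9 43.9] [19.1 19.1 19.1]
-88 25 [-74.5  54.4] [16.8 22.3 38.9]
-76 32 [-73.4  38.1] [12.3 22.1 37.6]
-64 36 [-71.6  60.6] [ 8.1 13.5 31.9]
-52 31 [-74.   67.2] [ 4.5 14.2 30.4]
-40 29 [-73.9  41.5] [ 0.5 11.7 26. ]
-28 30 [-72.7  25.7] [-3.1  7.3 21. ]
-16 29 [-71.4  30.7] [-7.1  3.6 19. ]
-4 16 [-71.9  41.2] [-9.5 -0.9 13. ]
x -80 34 [-1.6 15.4 31.3] [-88.8  -8.5]
x -60 134 [-5.6 16.5 36.4] [-90.5  -6.8]
x -40 12 [-8.2  6.7 20. ] [-92.  -10.1]
x -20 11 [-7.2  8.8 19. ] [-88.1 -12.7]
x 0 9 [-8.2  8.2 18.1] [-87.1  -8.9]
x 20 12 [-1.5  9.8 19.3] [-90.4 -32.1]
x 40 8 [-1.5  7.3 18.2] [-91.7 -30.5]
x 60 9 [-9.3 10.2 18.4] [-92.   -8.1]
```

```bash
python3 -m pendant '[[[0,0.002,0.0,0.03,0],[0,0.002,0,0.065,0],[0,0.002,0,0.1,0],[0,0.002,0,0.125,0],[0,0.002,0,0.142,0],[0,0.002,0,0.15,0],[0,0.002,0,0.156,0],[0,0.002,0,0.158,0]]]'; python3 brd.py
```

```text
t: 7.6
eef_pos: [396.3, 115.0, 101.7]
tcp_rot: [-3.142, -0.0, 1.63]
ft_force: [-0.5, -0.0, -2.0]
opening: 0.245
575 [ -89.6117006   -44.94233296 -104.9249374 ] [89.90246274 44.22275077 -6.19238256]
-100 428 [-85.8  82.4] [-44.  -17.   39.8]
-88 33 [-83.9  79. ] [-37.   18.7  41.1]
-76 34 [-72.7  89.1] [-42.9  16.3  37.3]
-64 24 [-71.8  62.9] [-7.4 22.2 33.9]
-52 17 [-71.6  31.1] [ 7.7 20.  29.1]
-40 13 [-72.1  13. ] [ 6.  19.3 26.1]
-28 13 [-70.6  24. ] [-1.7 14.6 22.6]
-16 9 [-69.5   5.3] [-6.  14.4 20. ]
-4 4 [-72.7 -30.7] [-7.   4.1 14.9]
x -80 89 [-42.6  16.5  43.6] [-103.1  -32.1]
x -60 137 [-42.3  18.   40. ] [-103.5  -13.2]
x -40 49 [-43.3 -19.1  21.2] [-104.4  -89.1]
x -20 44 [-44.7 -23.8  -1. ] [-103.1  -81.9]
x 0 54 [-42.1 -15.    4.9] [-102.6  -16.6]
x 20 53 [-43.4 -15.4  13. ] [-103.7  -89. ]
x 40 56 [-44.2 -14.2  16. ] [-104.2  -45.2]
x 60 53 [-42.9 -12.8  15.9] [-103.8  -92.1]
x 80 40 [-44.8 -27.4  18.9] [-104.8  -71.2]
```

```bash
python3 -m pendant '[[[0,0,0.006,0,0],[0,0,0.012,0,0],[0,0,0.016,0,0],[0,0,0.02,0,0],[0,0,0.024,0,0],[0,0,0.028,0,0],[0,0,0.032,0,0],[0,0,0.032,0,0]]]'; python3 brd.py | head -8
```

```text
t: 8.45
eef_pos: [428.1, 116.7, 102.5]
tcp_rot: [3.142, 0.0, 1.63]
ft_force: [-2.6, -4.0, 7.9]
opening: 0.228
572 [ -89.62438883  -44.82876026 -104.89247565] [89.69216737 44.98398543 -6.19948426]
-100 274 [-87.8  85.7] [-44.3 -14.7  26.5]
-88 86 [-86.   14.6] [ 4.  35.6 44.8]
-76 31 [-74.4  56.7] [ 2.3 11.8 31.3]
-64 37 [-70.9  67.6] [-0.3  3.2 20.3]
-52 34 [-73.5  43.9] [-1.8  2.8 19.5]
-40 35 [-74.1  68.1] [-4.2 -2.1 14.1]
-28 32 [-73.3  59.7] [-6.5 -3.3 15.3]
```

```bash
python3 -m pendant '[[[0,0,0.003,-0.001,0],[0,0,0.006,-0.001,0],[0,0,0.008,-0.001,0],[0,0,0.01,-0.001,0],[0,0,0.012,-0.001,0],[0,0,0.014,-0.001,0],[0,0,0.015,-0.001,0],[0,0,0.015,-0.001,0]]]'; python3 brd.py | head -9
```

```text
t: 9.3
eef_pos: [442.6, 117.7, 103.1]
tcp_rot: [-3.141, 0.0, 1.63]
ft_force: [-3.7, -4.1, 5.0]
opening: 0.228
669 [ -89.70013794  -44.91222223 -104.78206269] [89.71787697 44.75555208 -7.14722845]
-100 209 [-88.3  87.3] [-44.  -16.6  16.4]
-88 142 [-88.2  25.2] [-9.  29.2 44.3]
-76 38 [-72.4  61.6] [-9.7 -7.2 19.3]
-64 71 [-70.6  63.6] [-9.9 -4.  43.8]
-52 64 [-72.5  66.3] [-10.5  -3.2  44.1]
-40 37 [-73.5  63.7] [-10.8  -7.6  43.6]
-28 49 [-73.8  62.6] [-11.3  -8.6   9.4]
-16 44 [-71.1  73.8] [-11.8  -9.1   8.8]
```

```bash
python3 -m pendant '[[[0,0,0.001,0,0],[0,0,0.002,0,0],[0,0,0.002,0,0],[0.3,0,0.001,0,0],[0.45,0,0.0,0,0],[0.45,0,0.0,0,0],[0.45,0,0,0,0],[0.45,0,0.0,0,0]]]'; python3 brd.py | head -9
python3 - <<'E'
from h import *
c=cam('side');p=proj(c,[[440,117,60]])[0].astype(int)
cv2.imwrite('pics/stand.png',cv2.resize(c['image'][p[1]-60:p[1]+50,p[0]-75:p[0]+75],(600,440),interpolation=2))
E
```

```text
t: 10.15
eef_pos: [442.9, 117.9, 103.0]
tcp_rot: [3.141, -0.0, 1.63]
ft_force: [0.5, -0.2, 0.3]
opening: 0.451
646 [ -89.81544089  -44.92740609 -104.76154567] [88.86187951 44.91610543 -6.99062925]
-100 190 [-88.9  84.3] [-44.2 -17.9  15.6]
-88 143 [-88.7  21.1] [-9.1 27.4 44.3]
-76 40 [-72.   54.7] [-9.9 -7.5 10.6]
-64 80 [-72.5  64.5] [-9.9 -3.1 44.2]
-52 62 [-71.6  70.3] [-9.1 -3.  44.5]
-40 36 [-74.3  63.8] [-9.4 -5.3 11.5]
-28 39 [-70.9  36. ] [-9.2 -7.  13.3]
-16 46 [-70.9  30.2] [-9.  -6.8 14.2]
```

View pics/stand.png

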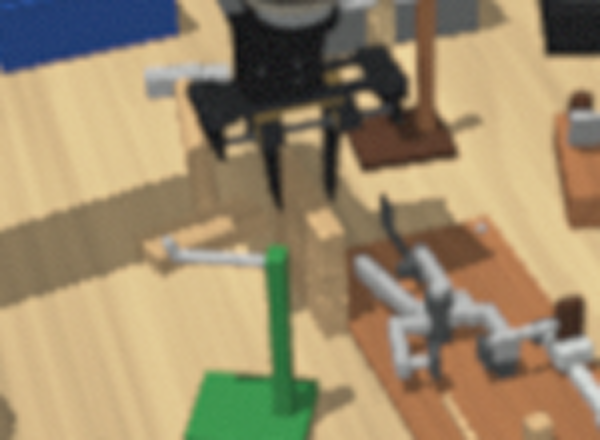

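The board stands upright on the table beside the base, between the fingers. I descend and regrip properly.

```bash
python3 -m pendant '[[[0.45,-0.001,0.001,0.01,0],[0.45,-0.001,0.001,0.02,0],[0.45,-0.001,0.001,0.022,0],[0,-0.001,0.001,0.022,0],[0,-0.001,0.001,0.022,0],[0,-0.001,0.001,0.022,0],[0,-0.001,0.001,0.022,0],[0,-0.001,0.001,0.022,0]]]'; python3 -m pendant '[[[0,0,0,0,0],[0,0,-0.002,-0.01,0],[0,0,-0.004,-0.03,0],[0,0,-0.004,-0.06,0],[0,0,-0.004,-0.09,0],[0,0,-0.004,-0.115,0],[0,0,-0.004,-0.12,0],[0,0,-0.004,-0.12,0]]]'; python3 brd.py;python3 go.py j 85 -4 200 1.630 
```

```text
t: 11.05
eef_pos: [443.9, 117.0, 81.2]
tcp_rot: [3.141, -0.0, 1.63]
ft_force: [0.6, 0.6, -0.1]
opening: 0.227
t: 11.85
eef_pos: [439.7, 116.6, 201.4]
tcp_rot: [3.14, -0.0, 1.63]
ft_force: [-0.4, 0.2, -2.9]
opening: 0.23
308 [-76.17509885 -13.38546022 -83.5537083 ] [72.19039706 11.84039444 -6.33656661]
-88 1 [-58.5 -58.5] [9.5 9.5 9.5]
-76 33 [-69.3  58.8] [-11.5  -9.2  10.3]
-64 52 [-70.2  60.5] [-12.4  -9.9   9.8]
-52 52 [-72.2  63.7] [-11.8  -9.7  10.6]
-40 75 [-68.7  68. ] [-12.3  -8.6   8.5]
-28 42 [-70.8  67.3] [-12.5  -9.4   7.5]
-16 45 [-71.5  69.2] [-12.5  -9.2   9.8]
-4 8 [-67.3  39.3] [-12.5  -9.1   2.2]
x -80 12 [-12.   -4.1   7.3] [-66.9 -13.6]
x -60 120 [-11.5  -1.   11. ] [-78.5  -9.2]
x -40 29 [-11.6 -10.3  -8.6] [-74.1 -14. ]
x -20 22 [-11.6 -10.1  -8.6] [-74.3  -9.4]
x 0 24 [-11.6 -10.1  -2.6] [-74.4 -36.7]
x 20 37 [-12.5  -9.    3.2] [-72.9 -13.1]
x 40 36 [-13.3 -10.6  -5.2] [-76.6  -9.4]
x 60 25 [-12.4 -11.3  -9.7] [-75.4 -15.2]
x 80 3 [-10.9 -10.1  -9.1] [-44.4 -17.8]
t 11.9 pos [439.3 116.6 200.5] rot [-3.141 -0.     1.63 ] F [-0.4 -0.4 -3. ] op 0.233
rel mm -223.7 76.7 0.5 turn 0.0003 target 529.1480824422617 -102.08761086782388
```

```bash
python3 -m pendant '[[[0,-0.025,0.012,0,0],[0,-0.06,0.025,0,0],[0,-0.1,0.04,0,0],[0,-0.14,0.055,0,0],[0,-0.18,0.07,0,0],[0,-0.21,0.076,0,0],[0,-0.224,0.076,0,0],[0,-0.224,0.076,0,0]]]'; python3 go.py j 85 -4.5 94 1.630
python3 - <<'E'
from feat import *
from go import O,A
c=cam('side'); feats(c,O,A); s=env.state()
from brd import board
b=board(c,s['eef_pos'],s['tcp_rot'][2],90); print(np.percentile(b[:,:],[2,98],axis=0).round(1))
# side-view check of the fence/jaw/lip positions
from go import X,Y
P=cloud(c).reshape(-1,3);P=P[np.isfinite(P[:,0])];J=np.c_[(P[:,:2]-O)@X,(P[:,:2]-O)@Y,P[:,2]]
for nm,x0,x1,y0,y1,z0,z1 in(('jaw',36,54,5,40,44,60),('pad',36,54,-60,-10,40,60),('fence',60,158,5,40,30,44),('stop',150,185,-30,20,18,60),('lip',60,150,-40,-15,17,26)):
    s=J[(J[:,0]>x0)&(J[:,0]<x1)&(J[:,1]>y0)&(J[:,1]<y1)&(J[:,2]>z0)&(J[:,2]<z1)]
    if len(s): print(nm,len(s),s.min(0).round(1),s.max(0).round(1))
E
```

```text
t: 12.7
eef_pos: [528.4, -103.5, 199.4]
tcp_rot: [-3.139, -0.001, 1.628]
ft_force: [-0.4, 0.5, -2.9]
opening: 0.224
t 12.7 pos [ 528.4 -103.5  199.4] rot [-3.139e+00 -1.000e-03  1.628e+00] F [-0.4  0.5 -2.9] op 0.224
rel mm 1.4 0.4 105.4 turn -0.0018 target 528.6489625282998 -102.11726405461187
knob 35 [42.6 76.7 74.1] [ 64.8 102.3  89.1] [53.7 89.5 81.6]
pin 37 [-34.6 -11.6  61.1] [-6.5 14.7 71.4] [-20.5   1.6  66.3]
tab 17 [-169.4    2.7   62.9] [-146.    11.1   75.4] [-157.7    6.9   69.2]
fixedh 29 [-102.8    5.1   46.1] [-62.1  25.5  55.8] [-82.4  15.3  50.9]
movh 14 [-105.1  -40.5   46.1] [-90.6 -23.8  55.3] [-97.9 -32.1  50.7]
[[-71.4 -12.7 -75.9]
 [ 66.4   9.6  -7.2]]
jaw 14 [37.4 12.7 44.4] [53.2 17.9 57.8]
pad 32 [ 37.6 -59.6  40.8] [ 51.9 -22.4  57.9]
fence 35 [130.6  13.7  30.1] [152.1  36.4  43.2]
stop 66 [150.1 -29.4  18.2] [181.1  19.8  42. ]
lip 56 [ 62.6 -40.   17. ] [149.9 -15.   24.7]
```

All the features agree with the jig frame to about 1.5 mm. I lower the board.

```bash
python3 -m pendant '[[[0,0.001,0,0.03,0],[0,0.001,0,0.06,0],[0,0.001,0.001,0.08,0],[0,0.001,0.001,0.09,0],[0,0.001,0.001,0.097,0],[0,0.001,0.001,0.101,0],[0,0.001,0.001,0.104,0],[0,0.001,0.001,0.105,0]]]'; python3 brd.py | head -9
```

```text
t: 13.55
eef_pos: [530.1, -101.3, 96.3]
tcp_rot: [3.141, 0.0, 1.63]
ft_force: [-0.1, 0.3, -2.1]
opening: 0.227
971 [-89.99785667 -44.94236499 -98.70720815] [89.98006275 44.95232402 -6.25801652]
-100 5 [-90.  -86.8] [-21.   12.7  14.9]
-88 184 [-89.5  69.8] [-43.9 -24.7  43.3]
-76 288 [-87.8  62.6] [-44.  -22.6  41. ]
-64 138 [-88.1  53. ] [-26.2  -4.7  36.7]
-52 109 [-69.3  87.8] [-42.1 -10.3  30.1]
-40 117 [-68.9  78.3] [-44.1 -10.3   5.5]
-28 58 [-69.3  70.6] [-12.3  -9.2  11.3]
-16 60 [-71.6  68.5] [-13.1 -10.3   7.8]
```

```bash
python3 -m pendant '[[[0,0,-0.001,0.001,0],[0,0,-0.001,0.002,0],[0,0,-0.001,0.003,0],[0,0,-0.001,0.0035,0],[0,0,-0.001,0.004,0],[0,0,-0.001,0.004,0],[0,0,-0.001,0.004,0],[0,0,-0.001,0.004,0]]]'
```

```text
t: 14.4
eef_pos: [529.2, -101.5, 93.2]
tcp_rot: [3.141, 0.0, 1.63]
ft_force: [-2.9, 0.6, 12.4]
opening: 0.231
```

```bash
python3 -m pendant '[[[0,0,0,-0.001,0],[0.25,0,0,-0.001,0],[0.35,0,0,-0.001,0],[0.5,0,0,-0.001,0],[0.5,0,0,-0.001,0],[0.5,0,0,-0.001,0],[0.5,0,0,-0.02,0],[0.5,0,0,-0.045,0]]]'; python3 -m pendant '[[[0.7,0,0,-0.04,0],[0.8,0,0,-0.06,0],[0.8,0.05,0.002,-0.07,0],[0.8,0.1,0.004,-0.07,0],[0.8,0.14,0.004,-0.07,0],[0.8,0.18,0.004,-0.07,0],[0.8,0.18,0.004,-0.07,0],[0.8,0.18,0.004,-0.07,0]]]';python3 go.py j -95 0 80 1.630
python3 - <<'E'
from go import *
for n,w in(('side',60),('top',50)):
    c=cam(n); p=proj(c,[[525,-60,60]])[0].astype(int); I=c['image'][p[1]-45:p[1]+45,p[0]-60:p[0]+60]
    cv2.imwrite(f'pics/{n}1.png',I); globals()[n]=cv2.resize(I,(400,300),interpolation=2)
    P=cloud(c).reshape(-1,3);P=P[np.isfinite(P[:,0])];J=np.c_[(P[:,:2]-O)@X,(P[:,:2]-O)@Y,P[:,2]]
    for a,b in((25,50),(50,80),(80,105),(113,130)):
        s=J[(J[:,0]>5)&(J[:,0]<165)&(abs(J[:,1]+4)<(22 if a>60 else 22))&(J[:,2]>a)&(J[:,2]<b)]
        if len(s): print(n,a,len(s),np.percentile(s,[3,97],axis=0).round(1).tolist())
cv2.imwrite('pics/bed.png',np.hstack([side,top]))
E
```

```text
t: 15.2
eef_pos: [528.4, -101.3, 136.6]
tcp_rot: [-3.139, -0.001, 1.63]
ft_force: [-0.6, 0.4, -0.6]
opening: 0.498
t: 16.0
eef_pos: [522.1, 79.1, 207.0]
tcp_rot: [3.142, 0.0, 1.632]
ft_force: [-0.0, -0.2, 0.8]
opening: 0.796
t 16.0 pos [522.1  79.1 207. ] rot [3.142 0.    1.632] F [-0.  -0.2  0.8] op 0.796
rel mm -1.3 0.3 127.0 turn 0.0023 target 522.4658945102836 77.8327836527577
side 25 162 [[29.3, -22.9, 26.0], [161.2, 15.4, 49.4]]
side 50 175 [[19.7, -23.1, 50.9], [154.9, 4.9, 78.6]]
side 80 138 [[17.4, -16.7, 80.9], [153.8, 4.5, 104.1]]
side 113 248 [[17.2, -16.5, 113.5], [152.6, 5.7, 128.2]]
top 25 97 [[22.5, -24.0, 25.6], [163.5, -4.1, 49.3]]
top 50 59 [[16.7, -24.6, 50.5], [147.0, -13.4, 78.7]]
top 80 72 [[15.1, -16.7, 81.2], [146.1, -15.7, 104.4]]
top 113 427 [[16.5, -16.3, 115.5], [147.6, 5.1, 123.6]]
```

View pics/bed.png

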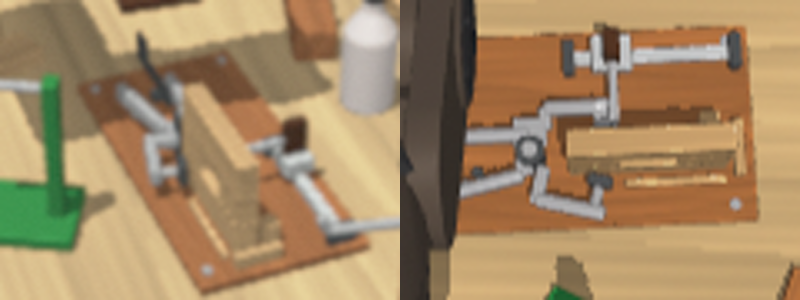

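The board stands upright on the bed at jig (84,-5), with both jaws clear. Next I squeeze the handles.

```bash
python3 -m pendant '[[[1,-0.001,0.001,0.03,0.002],[1,-0.001,0.001,0.07,0.002],[1,-0.001,0.001,0.11,0.002],[1,-0.001,0.001,0.14,0.002],[1,-0.001,0.001,0.16,0.002],[1,-0.001,0.001,0.175,0.002],[1,-0.001,0.001,0.183,0.002],[1,-0.001,0.001,0.183,0.002]]]';python3 go.py j -95 0.7 24 1.630
python3 -m pendant '[[[0,0,0,0,0],[0,0,0,0,0],[0,0,0,0,0],[0,0,0,0,0],[0,0,0,0,0],[0,0,0,0,0],[0,0,0,0,0],[0,0,0,0,0]]]'
```

```text
t: 16.9
eef_pos: [523.1, 76.6, 23.3]
tcp_rot: [-3.14, -0.0, 1.627]
ft_force: [-0.6, -0.5, 1.7]
opening: 1.001
t 16.9 pos [523.1  76.6  23.3] rot [-3.14  -0.     1.627] F [-0.6 -0.5  1.7] op 1.001
rel mm 1.2 0.1 -0.7 turn -0.0031 target 523.1646623898303 77.87429811426087
t: 17.7
eef_pos: [524.7, 78.1, 24.4]
tcp_rot: [3.138, -0.0, 1.628]
ft_force: [6.0, 5.1, -8.2]
opening: 0.475
```

```bash
python3 -m pendant '[[[0,0,0,0,0],[0,0,0,0,0],[1,0,0,0,0],[1,0,0,0,0],[1,0,0,0,0],[1,0,0,0,0],[1,0,0,0,0],[1,0,0,0,0]]]'; python3 -m pendant '[[[1,0,0,-0.03,0],[1,0,0,-0.07,0],[1,0,0,-0.11,0],[1,0,0,-0.13,0],[1,0,0.03,-0.13,0],[1,-0.03,0.06,-0.13,0],[1,-0.06,0.06,-0.13,0],[1,-0.08,0.06,-0.13,0]]]'
cat > see.py <<'E'
from feat import *
from go import O,A,X,Y
for n in('side','top'):
    c=cam(n); print(n); feats(c,O,A)
    P=cloud(c).reshape(-1,3);P=P[np.isfinite(P[:,0])];J=np.c_[(P[:,:2]-O)@X,(P[:,:2]-O)@Y,P[:,2]]
    s=J[(J[:,0]>5)&(J[:,0]<165)&(abs(J[:,1])<22)&(J[:,2]>113)&(J[:,2]<130)]
    if len(s): print('board',len(s),np.percentile(s,[3,97],axis=0).round(1).tolist())
    s=J[(J[:,0]>36)&(J[:,0]<54)&(J[:,1]>-70)&(J[:,1]<-8)&(J[:,2]>44)&(J[:,2]<58)]
    if len(s): print('pad',s.min(0).round(1),s.max(0).round(1))
E
python3 see.py
```

```text
t: 18.5
eef_pos: [523.3, 77.5, 24.1]
tcp_rot: [3.142, -0.0, 1.628]
ft_force: [-0.0, -0.2, 0.7]
opening: 0.924
t: 19.3
eef_pos: [588.2, -0.4, 153.7]
tcp_rot: [-3.141, 0.0, 1.628]
ft_force: [-0.1, 0.2, 0.3]
opening: 0.999
side
knob 35 [48.3 75.2 74.2] [ 66.9 102.5  88.6] [57.6 88.9 81.4]
pin 24 [-33.1 -11.1  60.2] [-7.8  7.5 74.1] [-20.5  -1.8  67.2]
tab 16 [-170.3    3.    62.8] [-143.5    9.5   74.3] [-156.9    6.3   68.6]
fixedh 31 [-103.3    5.5   46.2] [-61.5  24.5  56. ] [-82.4  15.   51.1]
movh 8 [-103.2  -21.3   48.9] [-91.6 -10.   55. ] [-97.4 -15.7  52. ]
board 239 [[18.3, -11.5, 114.4], [152.9, 11.3, 127.8]]
pad [ 36.7 -43.9  44.1] [53.7 -9.8 57.4]
top
knob 43 [47.4 75.5 74.3] [ 59.9 101.6  86.1] [53.7 88.5 80.2]
board 397 [[30.4, -12.3, 115.8], [150.4, 9.9, 124.2]]
pad [ 36.3 -44.4  44. ] [52.3 -9.7 57.2]
```

The pliers are locked: the moving handle is at y -16 and the board is clamped at y 0. Before pushing the knob I check for tall things near the gripper body.

```bash
python3 - <<'E'
from go import *
T=np.load('top0.npy',allow_pickle=True).item();S=np.load('side0.npy',allow_pickle=True).item()
for c in(T,S):
    P=cloud(c).reshape(-1,3);P=P[np.isfinite(P[:,0])];J=np.c_[(P[:,:2]-O)@X,(P[:,:2]-O)@Y,P[:,2]]
    for z in(90,120): 
        s=J[(J[:,0]>-110)&(J[:,0]<170)&(J[:,1]>100)&(J[:,1]<300)&(J[:,2]>z)]
        print(z,len(s),s.min(0).round() if len(s) else '',s.max(0).round() if len(s) else '')
E
python3 go.py j 20 88.5 64 1.63
```

```text
90 319 [-74. 194.  90.] [-18. 248. 153.]
120 99 [-60. 211. 121.] [-34. 237. 153.]
90 218 [-64. 194.  90.] [-13. 249. 156.]
120 77 [-59. 210. 121.] [-24. 237. 156.]
t 19.4 pos [587.9  -0.8 153.8] rot [-3.141  0.     1.626] F [-0.5  0.7 -0.6] op 0.996
rel mm -32.5 28.0 89.8 turn -0.0041 target 617.6303522427726 -31.716182497002684
```

```bash
python3 -m pendant '[[[0,-0.02,0.02,0,-0.004],[0,-0.0325,0.028,0.01,-0.004],[0,-0.0325,0.028,0.03,-0.004],[0,-0.0325,0.028,0.05,-0.004],[0,-0.0325,0.028,0.07,-0.004],[0,-0.0325,0.028,0.085,-0.004],[0,-0.0325,0.028,0.09,-0.004],[0,-0.0325,0.028,0.09,-0.004]]]';python3 go.py j 20 88.5 64 1.63
python3 -m pendant '[[[0,-0.01,0,0,0],[0,-0.02,0,0,0],[0,-0.03,0,0,0],[0,-0.04,0,0,0],[0,-0.05,0,0,0],[0,-0.06,0,0,0],[0,-0.07,0,0,0],[0,-0.08,0,0,0]]]';python3 go.py j 122 88.5 64 1.63
```

```text
t: 20.2
eef_pos: [617.3, -29.4, 63.3]
tcp_rot: [-3.14, -0.0, 1.632]
ft_force: [-0.4, -0.9, 0.2]
opening: 0.384
t 20.2 pos [617.3 -29.4  63.3] rot [-3.14  -0.     1.632] F [-0.4 -0.9  0.2] op 0.384
rel mm -2.3 0.1 -0.7 turn 0.0024 target 617.6303522427726 -31.716182497002684
t: 21.0
eef_pos: [622.6, -110.4, 64.1]
tcp_rot: [3.142, -0.0, 1.632]
ft_force: [0.7, 2.2, 1.5]
opening: 0.006
t 21.0 pos [ 622.6 -110.4   64.1] rot [ 3.142 -0.     1.632] F [0.7 2.2 1.5] op 0.006
rel mm -23.2 -0.3 0.1 turn 0.0022 target 623.6796023475206 -133.53664494522673
```

Contact is made at about 2 N. I continue slowly to the stop.

```bash
python3 -m pendant '[[[0,-0.006,0,0,0],[0,-0.011,0,0,0],[0,-0.015,0,0,0],[0,-0.018,0,0,0],[0,-0.019,0,0,0],[0,-0.02,0,0,0],[0,-0.021,0,0,0],[0,-0.022,0,0,0]]]';python3 go.py j 122 88.5 64 1.63
```

```text
t: 21.8
eef_pos: [623.9, -131.4, 64.0]
tcp_rot: [-3.142, -0.0, 1.633]
ft_force: [-0.5, 1.6, 2.0]
opening: 0.002
t 21.8 pos [ 623.9 -131.4   64. ] rot [-3.142 -0.     1.633] F [-0.5  1.6  2. ] op 0.002
rel mm -2.1 -0.3 0.0 turn 0.0025 target 623.6796023475206 -133.53664494522673
```

```bash
python3 -m pendant '[[[0,-0.0015,0,0,0],[0,-0.003,0,0,0],[0,-0.004,0,0,0],[0,-0.005,0,0,0],[0,-0.006,0,0,0],[0,-0.007,0,0,0],[0,-0.0075,0,0,0],[0,-0.008,0,0,0]]]'
```

```text
t: 22.6
eef_pos: [623.8, -132.6, 64.1]
tcp_rot: [-3.139, -0.009, 1.632]
ft_force: [1.1, 46.3, 10.1]
opening: 0.003
```

The slide is at its hard stop, with force rising to 46 N. I back off and travel to the release tab.

```bash
python3 -m pendant '[[[0,0.01,0,0,0],[0,0.012,0,-0.03,0],[0,0.012,0,-0.075,0],[0,0.025,0,-0.11,0],[0,0.07,-0.02,-0.12,0],[0,0.12,-0.05,-0.12,0],[0,0.17,-0.08,-0.12,0],[0,0.22,-0.11,-0.12,0]]]';python3 go.py j -160 -27 48 1.63; python3 see.py
```

```text
t: 23.4
eef_pos: [514.1, 53.6, 184.1]
tcp_rot: [3.141, 0.0, 1.632]
ft_force: [1.4, 0.2, 0.0]
opening: 0.004
t 23.4 pos [514.1  53.6 184.1] rot [3.141 0.    1.632] F [1.4 0.2 0. ] op 0.004
rel mm 88.7 -17.0 136.1 turn 0.0019 target 491.6585048739044 141.11710038125145
side
knob 37 [128.2  76.6  74.1] [146.8 101.4  89.2] [137.5  89.   81.7]
pin 27 [-32.8 -13.8  60. ] [-5.2  4.3 73.9] [-19.   -4.8  66.9]
tab 14 [-174.9    2.5   62.6] [-141.9   11.3   74.3] [-158.4    6.9   68.5]
fixedh 35 [-103.6    5.4   46.1] [-64.   24.7  57.1] [-83.8  15.1  51.6]
movh 10 [-105.8  -20.4   47.9] [-92.9 -10.7  55.7] [-99.4 -15.6  51.8]
board 239 [[18.2, -12.1, 115.0], [155.2, 11.2, 128.4]]
pad [ 36.2 -46.7  44.3] [53.9 -8.7 57.3]
top
knob 44 [130.8  76.9  74.6] [143.4 100.9  84.8] [137.1  88.9  79.7]
pin 38 [-33.6 -11.4  60.3] [-10.5  11.9  68.8] [-22.    0.2  64.5]
board 436 [[16.9, -11.8, 116.1], [149.9, 9.9, 124.0]]
pad [ 36.3 -44.1  44.5] [52.3 -9.7 56.4]
```

```bash
python3 -m pendant '[[[0,0.04,-0.017,0,0],[0,0.08,-0.017,0.01,0],[0,0.089,-0.017,0.04,0],[0,0.089,-0.017,0.075,0],[0,0.089,-0.017,0.105,0],[0,0.089,-0.017,0.125,0],[0,0.089,-0.017,0.136,0],[0,0.089,-0.017,0.136,0]]]';python3 -m pendant '[[[0,0,0.007,0,0],[0,0,0.013,0,0],[0,0,0.017,0,0],[0,0,0.021,0,0],[0,0,0.025,0,0],[0,0,0.028,0,0],[0,0,0.031,0,0],[0,0,0.033,0,0]]]';python3 go.py j -160 8.5 48 1.63; python3 see.py
```

```text
t: 24.3
eef_pos: [492.8, 140.0, 47.0]
tcp_rot: [-3.14, 0.0, 1.632]
ft_force: [-0.7, 0.1, 1.1]
opening: 0.004
t: 25.1
eef_pos: [525.2, 142.4, 48.2]
tcp_rot: [-3.14, 0.0, 1.632]
ft_force: [-2.6, -0.4, 2.0]
opening: 0.001
t 25.1 pos [525.2 142.4  48.2] rot [-3.14   0.     1.632] F [-2.6 -0.4  2. ] op 0.001
rel mm 0.7 1.9 0.2 turn 0.0025 target 527.0960187651981 143.2224766431981
side
knob 37 [128.1  77.5  74.7] [147.8 103.   87.8] [138.   90.2  81.2]
pin 26 [-31.1 -10.1  60.2] [-7.   7.5 73.7] [-19.1  -1.3  67. ]
tab 25 [-173.4   -2.4   63. ] [-146.7   25.3   75.6] [-160.1   11.4   69.3]
fixedh 31 [-104.9    6.1   46.5] [-60.1  25.   55.4] [-82.5  15.6  51. ]
movh 13 [-105.   -28.9   47. ] [-90.6 -10.2  55.4] [-97.8 -19.6  51.2]
board 241 [[18.0, -11.9, 113.9], [154.8, 11.1, 128.3]]
pad [ 37.4 -49.3  44.2] [52.8 -8.4 57.5]
top
knob 46 [130.9  74.8  74.8] [143.7 101.2  84.5] [137.3  88.   79.7]
pin 46 [-33.6 -11.8  60.1] [-10.4  11.3  70.2] [-22.   -0.2  65.1]
fixedh 52 [-104.8    6.    46.2] [-60.3  22.9  54.2] [-82.6  14.5  50.2]
movh 20 [-105.2  -29.8   46. ] [-90.5  -9.5  52.7] [-97.9 -19.6  49.4]
board 431 [[16.9, -12.1, 115.9], [150.0, 10.0, 124.1]]
pad [ 36.  -50.4  44.3] [52.3 -9.6 55. ]
```

The handle is moving back. A few more mm will do it.

```bash
python3 -m pendant '[[[0,0,0.002,0,0],[0,0,0.003,0,0],[0,0,0.004,0,0],[0,0,0.005,0,0],[0,0,0.006,0,0],[0,0,0.006,0,0],[0,0,0.006,0,0],[0,0,0.006,0,0]]]'; python3 see.py | egrep 'movh|tab|board|pad|side|top'
```

```text
t: 26.0
eef_pos: [531.8, 142.8, 48.0]
tcp_rot: [-3.142, -0.0, 1.632]
ft_force: [-1.2, 0.4, -0.7]
opening: -0.0
side
tab 29 [-172.9    4.1   62.2] [-139.9   36.9   75.5] [-156.4   20.5   68.8]
movh 15 [-104.4  -38.4   46.6] [-91.3 -10.8  56.4] [-97.8 -24.6  51.5]
board 238 [[18.1, -12.0, 114.1], [152.8, 10.5, 128.5]]
pad [ 36.2 -59.6  44.6] [53.8 -8.5 56.8]
top
movh 20 [-105.7  -38.7   46.2] [-90.5  -9.4  51.6] [-98.1 -24.1  48.9]
board 434 [[16.8, -12.2, 115.8], [149.8, 10.1, 124.2]]
pad [ 36.  -58.9  44.6] [ 52.3 -10.   53.9]
```

The pliers sprang open (handle outer edge at y -38). I back off, retreat upward and make a final check.

```bash
python3 -m pendant '[[[0,0,-0.015,0,0],[0,0,-0.03,0,0],[0,0,-0.045,0,0],[0,0,-0.045,-0.03,0],[0,0.02,-0.045,-0.07,0],[0,0.04,-0.045,-0.12,0],[0,0.05,-0.045,-0.15,0],[0,0.05,-0.045,-0.15,0]]]'; python3 -m pendant '[[[0,0.03,0,0,0],[0,0.07,0,0,0],[0,0.1,0,0,0],[0,0.1,0,0,0],[0,0.1,0,0,0],[0,0.1,0,0,0],[0,0.1,0,0,0],[0,0.1,0,0,0]]]'; python3 see.py
python3 - <<'E'
from go import *
a=cam('top')['image'];b=cam('side')['image']
cv2.imwrite('pics/end.png',np.hstack([cv2.resize(a[:,:],(400,300),interpolation=3),cv2.resize(b[120:345,200:500],(400,300),interpolation=2)]))
T=np.load('top0.npy',allow_pickle=True).item()['image']
d=(cv2.absdiff(a,T).max(2)>60).astype(np.uint8); n,l,s,c=cv2.connectedComponentsWithStats(cv2.morphologyEx(d,cv2.MORPH_OPEN,np.ones((2,2))))
print([(x[:5]).tolist() for x in s[1:] if x[4]>25])
E
```

```text
t: 26.9
eef_pos: [485.5, 191.5, 202.5]
tcp_rot: [3.133, -0.002, 1.634]
ft_force: [0.8, -0.7, -0.3]
opening: 0.001
t: 27.7
eef_pos: [477.9, 289.0, 198.1]
tcp_rot: [3.142, -0.0, 1.631]
ft_force: [0.0, -0.4, -0.2]
opening: 0.005
side
knob 39 [126.   76.2  74.4] [148.9 105.6  86.7] [137.5  90.9  80.5]
pin 24 [-28.4 -10.   60. ] [-7.9  4.6 74.2] [-18.1  -2.7  67.1]
tab 13 [-174.9    3.1   63.9] [-143.4    9.8   74. ] [-159.1    6.5   69. ]
fixedh 28 [-102.9    6.4   46.3] [-62.3  23.6  57.2] [-82.6  15.   51.7]
movh 10 [-102.9  -39.4   46.9] [-93.6 -27.3  56.9] [-98.3 -33.4  51.9]
board 235 [[18.6, -12.0, 115.1], [154.5, 11.4, 128.1]]
pad [ 36.2 -58.8  44.4] [52.6 -8.3 57. ]
top
knob 47 [130.8  74.8  74. ] [143.2 101.2  84.9] [137.   88.   79.5]
pin 45 [-33.9 -11.8  60.2] [-10.5  11.8  69.4] [-22.2  -0.   64.8]
tab 23 [-174.9    2.4   63.2] [-148.6    7.9   72.3] [-161.7    5.2   67.8]
fixedh 54 [-104.8    5.9   46.3] [-60.4  22.7  52.9] [-82.6  14.3  49.6]
movh 23 [-105.6  -39.1   46.3] [-90.1 -10.1  52.1] [-97.9 -24.6  49.2]
board 435 [[16.9, -12.5, 115.5], [150.2, 9.9, 124.4]]
pad [ 36.  -58.8  44.1] [52.3 -9.6 54.5]
[[52, 164, 102, 169, 6416], [345, 169, 20, 21, 289], [282, 172, 13, 14, 94], [311, 173, 12, 9, 72], [366, 174, 25, 15, 190], [317, 183, 7, 17, 50], [287, 185, 4, 9, 26], [393, 187, 13, 10, 96], [62, 200, 9, 16, 78], [282, 201, 44, 7, 133], [52, 240, 10, 17, 128], [29, 248, 18, 32, 368], [0, 287, 172, 133, 14748], [41, 294, 6, 13, 40], [247, 326, 30, 15, 271], [145, 333, 6, 15, 52], [288, 345, 6, 9, 26], [303, 409, 6, 11, 46], [189, 416, 10, 4, 30]]
```

View pics/end.png

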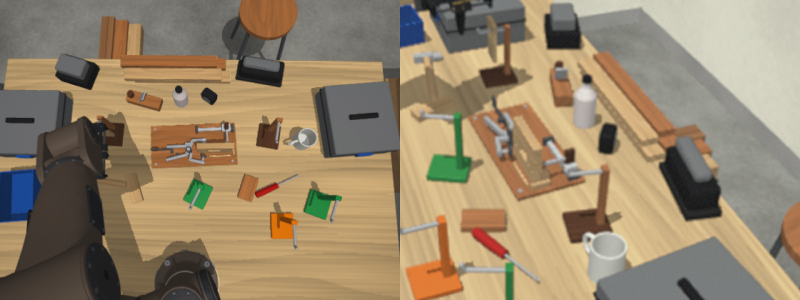

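```bash
python3 -c "
from cell import env
print(env.state()['ft_force'].round(1)); print(env.job_done())"
```

```text
[0.3 0.9 0.3]
the job is handed in; nothing more can be done
None
```

I finished every step in the order asked and handed the job in at about 28 s; no verdict was reported. The board went from the hook to the jig, the pliers were locked on it, the scribe slide was pushed to the far end, and the release lever opened the pliers.

**What went wrong:**
- **Board caught the hook:** I applied the unhooking lift twice, so the board snagged, tilted about 18° and slipped about 13 mm in the grip. I pushed its foot against the side of the jig base to right it, stood it on the table, gripped it again and placed it.
- **High force at the slide's stop:** the fingertips pressed the slide against its end stop with a wrist reading of 46 N before I backed off. That is under the 120 N wrist limit. I took the 40 N limit to mean the arm and gripper body, not the fingertips.

**Last checks, both cameras:**
- **Board:** standing at jig (84, 0), with its top at the right height.
- **Slide:** knob at x about 137; the far end is 139, and I felt the stop.
- **Pliers:** moving handle back at y about -33, which is open; the open jaw moved off the board as well, and the release tab is at rest.
- **Surroundings:** the bystanders I could see look unmoved. The arm's shadow made the picture comparison inconclusive on the left side, where the template hangs; it was still hanging in the side view.
- **Robot:** clear of everything, with a force reading near zero.

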